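Prove three spring latches and mark the stiff one

ROBOT

A 6-joint arm with a two-finger parallel gripper is mounted at the origin on the work surface. World frame = base frame: x ahead of the robot, y to its left, z up, the work surface at z = 0. Lengths are in m, angles in degrees, forces in N, time in s.
With the tool pointing down it reaches from about 0.4 to 0.825 m from the base axis. Payload 7 kg.
Tool frame: the origin (TCP) lies at the very end of the fingers, on their centre line; the grasp point (between the pads) lies 19 mm behind it (ctrl.grip_point_offset is the distance from the TCP to the grasp point, in m); x points along the fingers, z is the direction in which the jaws open and shut, and the axes are right-handed (so a half turn about x gives the same grasp; the last joint's range is limited). The gripper opens to 88 mm and grips with 3 to 60 N. Pads are 19 mm wide; open, the fingers measure 130 mm over their backs; the gripper's body (78 mm by 193 mm) begins 47 mm behind the grasp point.
Start: joints at [-50.128, 20.546, 0.682, 0, -70.136, -16.507], TCP at [0.268, -0.62, 0.227] pointing down, gripper open.
Joint ranges: [-176.03, 176.03], [-82.01, 121.73], [-58.28, 71.71], [-173.87, 95.51], [-174.79, -0.11], [-173.66, 173.66]. Speed limits (degrees/s): [136.94, 136.94, 172.46, 180, 180, 180].

INTERFACE

Orientations are given as [roll, pitch, yaw] about the fixed x, y, z axes, in that order (R = Rz(yaw) Ry(pitch) Rx(roll)).
In Python, from plant import get_obs, snapshot, calibration, close_job, ctrl gives the robot as it stands.
- The arm moves only by the tool move_arm, never from a script. Its argument "commands" is a list that holds one entry, the list of rows, each a list of 4 numbers: the shift along the tool's x, y, z in cm, then the turn about the tool's x in rad. In form: [[[dx, dy, dz, spin], ...]]. A call has 1 to 8 rows; each row shifts and turns the commanded pose from where the row before left it, along the tool's axes as they then stand; what a row does not reach is not made up. A row lasts 1/10 s, in which the tool goes at most 50 mm and 8.59 degrees, less where a joint would pass 70% of its speed; a pose out of reach is approached as far as the arm can. A call with a gripper value outside its range is refused whole. "jaw" is the finger opening in cm, from 0 to 8.76, set as the call begins (left out, the last holds). The fingers move at their own pace and stop on an object; the grip force is fixed at half the most. Time passes only in rows, so rows that do not move let the fingers close. It gives the time, the measured TCP pose, the force and the opening at its end, in the units of the state.
- get_obs(): the state, without advancing time (a new reading comes with each control period).
- snapshot(name): name is "scene" or "top" or "wrist"; returns (picture, depth): 480x640x3 uint8, red, green, blue; 480x640 float32, m along the optical axis (not along the pixel's ray), 0 where there is no reading.
- calibration(name): a dict with "mtx" (3x3 intrinsics, pixels), "T" (4x4, takes a point from camera to world coordinates); the wrist camera has in their place "tool_from_camera" (4x4, takes a point from camera to tool coordinates, whose origin is the TCP and whose axes are the tool frame's). Camera axes: x right, y up, looking along -z (the intrinsics and any distortion apply to the point x, -y, -z); pixel columns grow to the right and rows downward; lengths in m; the calibration is good to about 2 mm. A picture is of the moment at which its call begins: read the wrist's pose just before it. calibration takes no time and is no camera call.
- close_job(): hands the job in, once; it reports no verdict.
The state is a dict: "clock": time; "joint_pos": joint angles; "qvel": joint speeds; "tau": joint torques, N m; "tool_pos": TCP position; "orientation": TCP orientation; "force": force on the tool from outside, world axes, zero at the start; "moment": the same for the moment, N m; "opening": finger opening in m.
Only numpy, scipy, OpenCV 4.12 (cv2) and the standard library are available. Lean on these libraries where they do the work, as an engineer would, in place of code of your own. Each camera call takes 0.05 s, during which the arm holds its last target. There are 200 camera calls.

TASK

Prove the three spring latches on the proving block: press each one straight down until it clicks and stays down, but stop at about 15 N if it has not clicked by then, and never press any latch with more than 20 N. The one that has not clicked at 15 N is too stiff: let it spring back up and stand the brass tally upright in the pocket in front of it, with the other two latches left clicked down. Leave everything else on the bench where it is.

Things in the scene. Friction and masses are not known exactly. Their poses are not given: they have to be found in the camera images.
- block: Latch proving block bolted to the bench. Steel base plate 130 (x) x 300 (y) x 10 mm high; origin at the centre of its underside, z up. On its +x half stands a grey housing 46 x 260 mm, centred at x = +32 mm, top 60 mm above the bench. Three spring latch plungers stick out of the housing's top, at x = +32 mm, y = +90 (left), 0 (mid), -90 mm (right). In front of each (x = -36 mm, same y) is a square open pocket in a steel rim. It cannot move.
- latch_left (a joint): How far the left (+y) latch plunger is pressed down, in m: 0 = up, 0.014 = end stop. It springs back if let go before it clicks; the resistance rises steadily over the first 6.5 mm, and a good latch then clicks, jumps down by itself and stays at about 0.013. A good latch clicks somewhere between 5 and 11 N; the too-stiff one (one of the three, alike to look at, differs from start to start) needs over 22 N and resists by about 4 N per mm.
- latch_mid (a joint): How far the middle latch plunger is pressed down, in m: 0 = up, 0.014 = end stop. It springs back if let go before it clicks; the resistance rises steadily over the first 6.5 mm, and a good latch then clicks, jumps down by itself and stays at about 0.013. A good latch clicks somewhere between 5 and 11 N; the too-stiff one (one of the three, alike to look at, differs from start to start) needs over 22 N and resists by about 4 N per mm.
- latch_right (a joint): How far the right (-y) latch plunger is pressed down, in m: 0 = up, 0.014 = end stop. It springs back if let go before it clicks; the resistance rises steadily over the first 6.5 mm, and a good latch then clicks, jumps down by itself and stays at about 0.013. A good latch clicks somewhere between 5 and 11 N; the too-stiff one (one of the three, alike to look at, differs from start to start) needs over 22 N and resists by about 4 N per mm.
- left_top (a point): Centre of the flat top of the left (+y) latch's round steel cap (28 mm across, 10 mm thick), 84 mm above the bench while up, 24 mm above the housing; it moves with the plunger.
- mid_top (a point): Centre of the flat top of the middle latch's round steel cap (28 mm across, 10 mm thick), 84 mm above the bench while up, 24 mm above the housing; it moves with the plunger.
- right_top (a point): Centre of the flat top of the right (-y) latch's round steel cap (28 mm across, 10 mm thick), 84 mm above the bench while up, 24 mm above the housing; it moves with the plunger.
- left_pocket (a point): Centre of the floor of the square pocket in front of the left (+y) latch: 40 x 40 mm inside, floor 15 mm above the bench, rim 4 mm thick and 5 mm above the floor. Axes as the block's.
- mid_pocket (a point): Centre of the floor of the square pocket in front of the middle latch: 40 x 40 mm inside, floor 15 mm above the bench, rim 4 mm thick and 5 mm above the floor. Axes as the block's.
- right_pocket (a point): Centre of the floor of the square pocket in front of the right (-y) latch: 40 x 40 mm inside, floor 15 mm above the bench, rim 4 mm thick and 5 mm above the floor. Axes as the block's.
- tally: Loose brass reject marker, a small round turned post: foot 28 mm across and 6 mm high, shank 20 mm across from 9 to 38 mm up, 42 mm tall, about 0.11 kg, standing upright on the bench to the left or right of the block. Origin at the centre of its underside, z up.
- hammer: Copper-faced hammer lying on the bench at the right, 250 mm long; origin on its underside near the middle of the handle, x towards the head. Bystander.
- file_card: Wooden-backed file card with a handle, 215 x 45 x 22 mm, at the left; origin under the brush part. Bystander.
- try_square: Blue steel try square lying at the back right, stock 110 mm, blade 150 mm; origin under the stock. Bystander.
- dial_gauge: Tin dial gauge lying face up, 56 mm across, 22 mm thick, stem along -y; on the other side of the block from the tally. Origin at the centre of its underside. Bystander.
- parallel: Steel parallel 22 x 70 (y) x 22 mm lying in front of the block; origin at the centre of its underside. Bystander.
- oil_tin: Round oil tin with a spout, 64 mm across, 110 mm tall, behind the block, right of a small bolted-down vise that grips a brass blank (160 mm tall). Origin at the centre of its underside. Bystander.

How it is judged:
By the outcome, as a careful person would: the job done as asked, in the order asked, and still so for the second after the job is handed in, with the robot touching nothing.
It also fails if it takes over 72 s, if anything falls off the work surface, if the arm or the gripper's body presses on something with over 40 N, if the wrist force passes 120 N, or if a joint passes its speed limit or range.

## Working session

There is one attempt and no reset: what is moved stays moved. The work goes in short steps, Python scripts to look and compute and a tool call to move; the robot and the scene stay as the last step left them, time stands still between calls to the robot, and variables do not carry over. Pictures are saved under pics/ and viewed, about 8 in all and at most 12, crops included, and the job is handed in when it is done.

Besides the shell and the picture viewer there is one more tool, called after ">>>" as name(argument=value, ...) on one line, values as JSON. move_arm: Moves the arm, as the interface text tells. Its arguments: {"type":"object","properties":{"commands":{"type":"array"},"jaw":{"type":"number"}},"required":["commands"]}

```bash
mkdir -p pics; cat > h.py <<'E'
import numpy as np,cv2
from plant import get_obs,snapshot,calibration,close_job,ctrl
from scipy.spatial.transform import Rotation as R
def toolT(o):
    T=np.eye(4);T[:3,:3]=R.from_euler('xyz',o['orientation'],degrees=True).as_matrix();T[:3,3]=o['tool_pos'];return T
def cam(name,o=None):
    c=calibration(name);return c['mtx'],(c['T'] if 'T' in c else toolT(o)@c['tool_from_camera']),c
def ray(K,T,u,v,z):
    d=T[:3,:3]@np.array([(u-K[0,2])/K[0,0],-(v-K[1,2])/K[1,1],-1]);p=T[:3,3]
    return p+d*(z-p[2])/d[2]
def cloud(K,T,D):
    v,u=np.mgrid[:480,:640];P=np.stack([(u-K[0,2])/K[0,0]*D,-(v-K[1,2])/K[1,1]*D,-D],-1)
    return P@T[:3,:3].T+T[:3,3]
E
python3 - <<'E'
from h import *
print(get_obs())
for n in('scene','top'):
    im,d=snapshot(n);cv2.imwrite(f'pics/{n}0.png',im[...,::-1]);np.savez(f'{n}0.npz',im=im,d=d)
    print(n,calibration(n))
print(calibration('wrist'))
E
```

```text
{'clock': 0.0, 'joint_pos': array([-5.01274365e+01,  2.05915146e+01,  6.34214274e-01, -2.11327960e-02,
       -7.01361886e+01, -1.65058452e+01]), 'qvel': array([-0.10039925,  0.0377828 ,  0.07910654,  0.11142887,  0.01659965,
       -0.07927901]), 'tau': array([-1.67032135e-04, -5.82702613e+01,  2.93050861e+01,  6.99724317e+00,
        6.79077086e-03, -1.48189620e-04]), 'tool_pos': array([ 0.26748932, -0.61920215,  0.22562196]), 'orientation': array([  4.51066148,  89.90442297, 117.87018297]), 'force': array([ 0.16638777, -0.73678048, -0.27355689]), 'moment': array([0.05837357, 0.03011189, 0.03129603]), 'opening': 0.08756696717206798}
scene {'mtx': array([[435.44918968,   0.        , 321.72691055],
       [  0.        , 435.44918968, 232.75644168],
       [  0.        ,   0.        ,   1.        ]]), 'T': array([[ 0.4985593 , -0.50338926,  0.70571798,  1.3228323 ],
       [ 0.86652451,  0.3119049 , -0.38968013, -0.38240324],
       [-0.0239561 ,  0.80580059,  0.59170222,  0.69099726],
       [ 0.        ,  0.        ,  0.        ,  1.        ]])}
top {'mtx': array([[440.98009457,   0
[... 301 characters left out ...]
2],
       [-4.86761387e-03,  2.01635939e-01,  9.79448444e-01,
         1.01439526e+00],
       [ 0.00000000e+00,  0.00000000e+00,  0.00000000e+00,
         1.00000000e+00]])}
{'mtx': array([[370.89287827,   0.        , 318.14898256],
       [  0.        , 370.89287827, 246.38547687],
       [  0.        ,   0.        ,   1.        ]]), 'tool_from_camera': array([[-9.41407857e-04,  2.92108416e-01, -9.56384748e-01,
        -1.57805732e-01],
       [-5.88575946e-05,  9.56385154e-01,  2.92108598e-01,
         8.06785853e-02],
       [ 9.99999555e-01,  3.31283835e-04, -8.83155700e-04,
        -6.97886263e-05],
       [ 0.00000000e+00,  0.00000000e+00,  0.00000000e+00,
         1.00000000e+00]])}
```

View pics/top0.png

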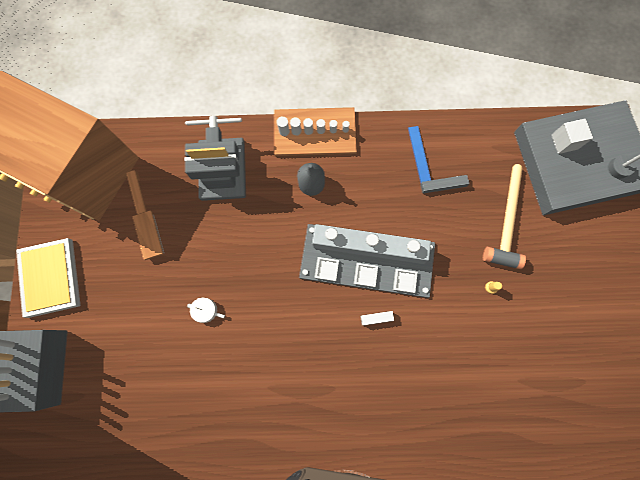

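View pics/scene0.png

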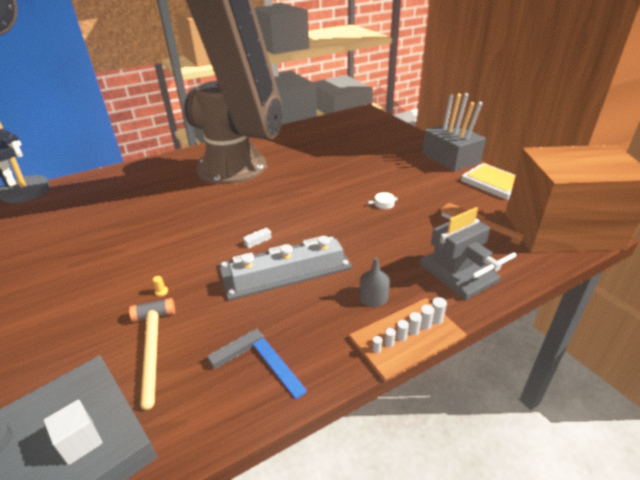

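The top view shows the latch caps at about (331,234), (372,240) and (414,246), the pockets at (327,270), (367,275) and (405,281), and the tally at (493,287), just in front of the hammer head. The scene view agrees: the tally is standing on the right.

```bash
python3 - <<'E'
from h import *
f=np.load('top0.npz');im,d=f['im'],f['d'];K,T,_=cam('top')
P=cloud(K,T,d);z=P[...,2]
m=np.zeros(z.shape,np.uint8);m[215:300,290:445]=((z>.077)&(z<.092))[215:300,290:445]
n,l,s,c=cv2.connectedComponentsWithStats(m)
for i in range(1,n):
    if s[i,4]>20: q=P[l==i];print('cap',s[i],c[i],ray(K,T,*c[i],.084),np.median(q,0))
hsv=cv2.cvtColor(im,cv2.COLOR_RGB2HSV)
m=((z>.015)&(z<.06)).astype(np.uint8);m[:275]=0;m[300:]=0;m[:,:480]=0;m[:,510:]=0
n,l,s,c=cv2.connectedComponentsWithStats(m)
for i in range(1,n):
    if s[i,4]>10: q=P[l==i];print('tally',s[i],c[i],ray(K,T,*c[i],.04),q.mean(0),q.max(0))
for u,v in [(327,270),(367,275),(405,281)]: print('pk',ray(K,T,u,v,.015),P[v,u])
q=P[(z>.05)&(z<.068)&(np.mgrid[:480,:640][0]>215)&(np.mgrid[:480,:640][0]<300)&(np.mgrid[:480,:640][1]>295)&(np.mgrid[:480,:640][1]<445)]
r=cv2.minAreaRect((q[:,:2]*1000).astype(np.float32));print('housing',r,len(q))
E
```

```text
cap [326 228  12  13 128] [331.5    233.8125] [0.61673962 0.00885145 0.084     ] [0.61642167 0.00883751 0.08451067]
cap [367 234  12  13 127] [372.54330709 239.78740157] [ 0.60105331 -0.07926081  0.084     ] [ 0.60076828 -0.07946354  0.08471025]
cap [408 240  13  13 132] [413.96212121 245.8030303 ] [ 0.58535728 -0.16760129  0.084     ] [ 0.58514158 -0.16764762  0.08451644]
tally [490 281  12  10  96] [495.57291667 285.91666667] [ 0.49876336 -0.35072258  0.04      ] [ 0.49907045 -0.35190891  0.03683374] [ 0.50944935 -0.34483217  0.04659323]
pk [0.54808632 0.02029363 0.015     ] [0.54777208 0.02031063 0.01714983]
pk [ 0.53408695 -0.07055283  0.015     ] [ 0.53403862 -0.07051669  0.01536568]
pk [ 0.51800852 -0.15621335  0.015     ] [ 0.5177779  -0.15584674  0.01698682]
housing ((601.9256591796875, -79.42816162109375), (259.6022033691406, 46.936912536621094), 79.88392639160156) 2064
```

```bash
cat >> h.py <<'E'
caps=np.array([[.6167,.0089],[.6011,-.0793],[.5854,-.1676]])
by=(caps[0]-caps[2])/np.linalg.norm(caps[0]-caps[2]);bx=np.array([by[1],-by[0]])
pockets=caps-.068*bx
def delta(p):
    o=get_obs();M=toolT(o);Rm=M[:3,:3];z=Rm[:2,2]
    b=by if z@by>0 else -by
    ang=np.arctan2(z[0]*b[1]-z[1]*b[0],z@b) # about world z
    print('t',round(o['clock'],2),'pos',o['tool_pos'].round(4),'F',o['force'].round(2),'open',round(o['opening'],4))
    print('tool cm',(100*Rm.T@(np.array(p)-o['tool_pos'])).round(2),'spin rad',round(-ang,3),'toolx',Rm[:,0].round(3),'y',Rm[:,1].round(3),'z',Rm[:,2].round(3))
E
python3 -c "
from h import *
print(pockets,by,bx)
delta([*caps[2],.12])"
```

```text
[[ 0.54974467  0.02077366]
 [ 0.53414467 -0.06742634]
 [ 0.51844467 -0.15572634]] [0.17461271 0.98463719] [ 0.98463719 -0.17461271]
t 0.1 pos [ 0.2675 -0.6193  0.2257] F [ 0.    0.14 -0.03] open 0.0881
tool cm [ 10.61 -47.09  28.84] spin rad 0.583 toolx [-0.001  0.001 -1.   ] y [-0.918 -0.396  0.   ] z [-0.396  0.918  0.002]
```

>>> move_arm(commands=[[[0, 0, 0, 0.146], [0, 0, 0, 0.146], [0, 0, 0, 0.146], [0, 0, 0, 0.145], [0, 0, 0, 0]]], jaw=0)

```text
clock: 0.6
tool_pos: [0.2675, -0.6194, 0.226]
orientation: [37.8, 89.9, 117.6]
force: [-0.7, 0.2, 0.5]
opening: 0.0532
```

```bash
python3 -c "
from h import *
delta([*caps[2],.13])"
```

```text
t 0.6 pos [ 0.2675 -0.6194  0.226 ] F [-0.74  0.2   0.52] open 0.0532
tool cm [  9.63 -23.31  50.07] spin rad -0.002 toolx [-0.     0.001 -1.   ] y [-0.984  0.177  0.001] z [0.177 0.984 0.001]
```

>>> move_arm(commands=[[[0, -1.7, 3.6, 0], [0, -1.7, 3.6, 0], [0, -1.7, 3.6, 0], [0, -1.7, 3.6, 0], [0, -1.7, 3.6, 0], [0, -1.7, 3.6, 0], [0, -1.7, 3.6, 0], [0, -1.7, 3.6, 0]]])

```text
clock: 1.4
tool_pos: [0.4524, -0.3583, 0.2266]
orientation: [-42.2, 90.0, 38.1]
force: [0.6, -1.0, 0.0]
opening: 0.0006
```

>>> move_arm(commands=[[[0, -1.7, 3.6, 0], [0, -1.7, 3.6, 0], [0, -1.7, 3.6, 0], [0, -1.7, 3.6, 0], [0, -1.7, 3.6, 0], [0, -1.7, 3.6, 0], [0, 0, 0, 0], [0, 0, 0, 0]]])

```text
clock: 2.2
tool_pos: [0.5901, -0.1639, 0.226]
orientation: [98.4, 89.9, 178.6]
force: [0.6, -0.4, -0.2]
opening: 0.0003
```

```bash
python3 - <<'E'
from h import *
delta([*caps[2],.10])
o=get_obs();im,d=snapshot('wrist');cv2.imwrite('pics/w1.png',im[...,::-1])
K,T,_=cam('wrist',o);P=cloud(K,T,d);z=P[...,2]
m=((z>.077)&(z<.09)).astype(np.uint8)
n,l,s,c=cv2.connectedComponentsWithStats(m)
for i in range(1,n):
    if s[i,4]>150: print(s[i],c[i].round(1),ray(K,T,*c[i],.084).round(4),np.median(P[l==i],0).round(4))
E
```

```text
t 2.2 pos [ 0.5901 -0.1639  0.226 ] F [ 0.63 -0.41 -0.22] open 0.0003
tool cm [12.6   0.39 -0.44] spin rad 0.006 toolx [-0.001  0.    -1.   ] y [-0.986  0.169  0.001] z [ 0.169  0.986 -0.   ]
[296 211  33  33 838] [312.3 227.1] [ 0.5833 -0.1683  0.084 ] [ 0.5834 -0.1684  0.0834]
[402 212  34  33 849] [418.7 227.8] [ 0.5989 -0.0811  0.084 ] [ 0.5991 -0.081   0.0834]
[507 213  36  33 889] [524.9 228.7] [0.6146 0.006  0.084 ] [0.6148 0.0063 0.0836]
```

View pics/w1.png

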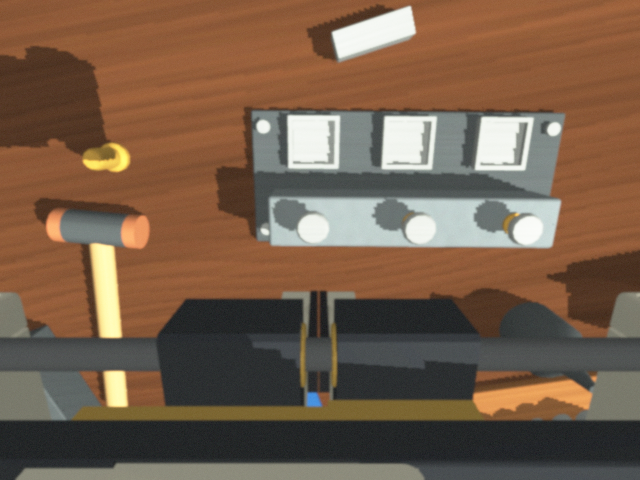

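The wrist view shows the caps at (312,227), (419,228) and (525,229), the tally at about (118,158) and the closed fingers at (318,300). It agrees with the top view to about 2 mm, so I'll use the mean of the two. I'm descending over the right latch.

>>> move_arm(commands=[[[3, 0.5, -0.5, 0], [4, 0, 0, 0], [4, 0, 0, 0], [2, 0, 0, 0], [0, 0, 0, 0], [0, 0, 0, 0]]])

```text
clock: 2.85
tool_pos: [0.5841, -0.1698, 0.0973]
orientation: [-164.3, 90.0, -84.3]
force: [0.3, 1.0, -0.2]
opening: 0.0005
```

```bash
python3 -c "
from h import *
delta([.5845,-.168,.084])"
```

```text
t 2.85 pos [ 0.5841 -0.1698  0.0973] F [ 0.27  0.99 -0.17] open 0.0005
tool cm [ 1.33 -0.01  0.19] spin rad 0.001 toolx [ 0. -0. -1.] y [-0.985  0.174 -0.   ] z [ 0.174  0.985 -0.   ]
```

>>> move_arm(commands=[[[0.5, 0, 0.2, 0], [0.4, 0, 0, 0], [0.1, 0, 0, 0], [0.1, 0, 0, 0], [0, 0, 0, 0], [0, 0, 0, 0]]])

```text
clock: 3.45
tool_pos: [0.5845, -0.1669, 0.0857]
orientation: [-85.3, 90.0, -5.3]
force: [-0.9, 0.8, -0.1]
opening: 0.0007
```

>>> move_arm(commands=[[[0.1, 0, 0, 0], [0.1, 0, 0, 0], [0, 0, 0, 0], [0, 0, 0, 0]]])

```text
clock: 3.85
tool_pos: [0.5846, -0.1669, 0.0837]
orientation: [-84.8, 90.0, -4.9]
force: [-0.3, 0.0, 1.1]
opening: 0.0005
```

>>> move_arm(commands=[[[0.1, 0, 0, 0], [0, 0, 0, 0], [0, 0, 0, 0]]])

```text
clock: 4.15
tool_pos: [0.5845, -0.1669, 0.0827]
orientation: [-95.9, 90.0, -16.0]
force: [0.3, 1.1, 1.4]
opening: 0.0005
```

>>> move_arm(commands=[[[0.1, 0, 0, 0], [0, 0, 0, 0], [0, 0, 0, 0]]])

```text
clock: 4.45
tool_pos: [0.5845, -0.1669, 0.0816]
orientation: [-90.1, 90.0, -10.1]
force: [0.2, 1.4, 3.2]
opening: 0.001
```

>>> move_arm(commands=[[[0.1, 0, 0, 0], [0, 0, 0, 0], [0, 0, 0, 0]]])

```text
clock: 4.75
tool_pos: [0.5846, -0.1669, 0.0806]
orientation: [-88.4, 90.0, -8.4]
force: [-0.8, 1.0, 4.9]
opening: 0.0006
```

>>> move_arm(commands=[[[0.1, 0, 0, 0], [0, 0, 0, 0], [0, 0, 0, 0]]])

```text
clock: 5.05
tool_pos: [0.5845, -0.1669, 0.0797]
orientation: [-110.2, 90.0, -30.2]
force: [-1.4, 0.5, 5.1]
opening: 0.0003
```

>>> move_arm(commands=[[[0.1, 0, 0, 0], [0, 0, 0, 0], [0, 0, 0, 0]]])

```text
clock: 5.35
tool_pos: [0.5845, -0.1669, 0.0788]
orientation: [-103.2, 90.0, -23.3]
force: [-0.9, 1.3, 6.6]
opening: 0.0005
```

>>> move_arm(commands=[[[0.1, 0, 0, 0], [0, 0, 0, 0], [0, 0, 0, 0]]])

```text
clock: 5.65
tool_pos: [0.5845, -0.1669, 0.0778]
orientation: [-85.9, 90.0, -5.9]
force: [-1.0, 1.5, 6.3]
opening: 0.0006
```

>>> move_arm(commands=[[[0.1, 0, 0, 0], [0, 0, 0, 0], [0, 0, 0, 0]]])

```text
clock: 5.95
tool_pos: [0.5844, -0.1669, 0.0763]
orientation: [77.7, 90.0, 157.7]
force: [0.7, 0.0, 1.2]
opening: 0.0007
```

>>> move_arm(commands=[[[0.1, 0, 0, 0], [0, 0, 0, 0], [0, 0, 0, 0]]])

```text
clock: 6.25
tool_pos: [0.5841, -0.167, 0.0752]
orientation: [97.8, 90.0, 177.7]
force: [0.3, 0.5, -0.1]
opening: 0.0004
```

The right latch clicked: the force rose to about 6.5 N, then fell to zero. Next is the middle one, 9 cm along tool z.

>>> move_arm(commands=[[[-3, 0, 0, 0], [0, 0, 3, 0], [0, 0, 3, 0], [0, 0, 2.9, 0], [0, 0, 0, 0], [0, 0, 0, 0], [1, 0, 0, 0], [0, 0, 0, 0]]])

```text
clock: 7.05
tool_pos: [0.5987, -0.0801, 0.0938]
orientation: [100.2, 89.9, -179.9]
force: [0.2, -0.1, -0.5]
opening: 0.0001
```

```bash
python3 -c "
from h import *
delta([.600,-.080,.084])"
```

```text
t 7.05 pos [ 0.5987 -0.0801  0.0938] F [ 0.16 -0.14 -0.52] open 0.0001
tool cm [ 0.98 -0.13  0.03] spin rad -0.001 toolx [-0.003 -0.    -1.   ] y [-0.984  0.176  0.003] z [ 0.176  0.984 -0.   ]
```

>>> move_arm(commands=[[[0.4, -0.1, 0, 0], [0.3, 0, 0, 0], [0.1, 0, 0, 0], [0.1, 0, 0, 0], [0, 0, 0, 0], [0, 0, 0, 0]]])

```text
clock: 7.65
tool_pos: [0.601, -0.0795, 0.0867]
orientation: [-80.6, 90.0, -0.6]
force: [-0.5, -0.5, -0.2]
opening: 0.0002
```

>>> move_arm(commands=[[[0.1, 0, 0, 0], [0, 0, 0, 0], [0, 0, 0, 0]]])

```text
clock: 7.95
tool_pos: [0.601, -0.0794, 0.0856]
orientation: [-71.1, 90.0, 8.8]
force: [-0.3, -0.3, 0.3]
opening: 0.0004
```

>>> move_arm(commands=[[[0.1, 0, 0, 0], [0, 0, 0, 0], [0, 0, 0, 0]]])

```text
clock: 8.25
tool_pos: [0.6009, -0.0795, 0.0845]
orientation: [110.9, 90.0, -169.1]
force: [-0.5, -0.6, -0.4]
opening: 0.0004
```

>>> move_arm(commands=[[[0.1, 0, 0, 0], [0, 0, 0, 0], [0, 0, 0, 0]]])

```text
clock: 8.55
tool_pos: [0.601, -0.0795, 0.0837]
orientation: [-89.6, 90.0, -9.7]
force: [0.3, -0.2, 0.1]
opening: 0.0
```

>>> move_arm(commands=[[[0.1, 0, 0, 0], [0, 0, 0, 0], [0, 0, 0, 0]]])

```text
clock: 8.85
tool_pos: [0.6009, -0.0795, 0.0827]
orientation: [-99.9, 90.0, -19.9]
force: [0.4, 0.3, 3.4]
opening: 0.0002
```

>>> move_arm(commands=[[[0.1, 0, 0, 0], [0, 0, 0, 0], [0, 0, 0, 0]]])

```text
clock: 9.15
tool_pos: [0.601, -0.0795, 0.0817]
orientation: [-94.3, 90.0, -14.4]
force: [-0.6, -0.3, 3.4]
opening: 0.0005
```

>>> move_arm(commands=[[[0.1, 0, 0, 0], [0, 0, 0, 0], [0, 0, 0, 0]]])

```text
clock: 9.45
tool_pos: [0.601, -0.0795, 0.0808]
orientation: [-98.3, 90.0, -18.3]
force: [-1.4, 0.6, 5.3]
opening: 0.0004
```

>>> move_arm(commands=[[[0.1, 0, 0, 0], [0, 0, 0, 0], [0, 0, 0, 0]]])

```text
clock: 9.75
tool_pos: [0.6009, -0.0795, 0.0799]
orientation: [-99.7, 90.0, -19.7]
force: [-2.4, 1.1, 6.6]
opening: 0.0005
```

>>> move_arm(commands=[[[0.1, 0, 0, 0], [0, 0, 0, 0], [0, 0, 0, 0]]])

```text
clock: 10.05
tool_pos: [0.6009, -0.0795, 0.0791]
orientation: [-96.9, 90.0, -16.9]
force: [-3.1, 1.3, 7.7]
opening: 0.0002
```

>>> move_arm(commands=[[[0.1, 0, 0, 0], [0, 0, 0, 0], [0, 0, 0, 0]]])

```text
clock: 10.35
tool_pos: [0.6009, -0.0795, 0.0782]
orientation: [-107.0, 90.0, -27.1]
force: [-3.9, 0.5, 9.7]
opening: 0.0004
```

>>> move_arm(commands=[[[0.1, 0, 0, 0], [0, 0, 0, 0], [0, 0, 0, 0]]])

```text
clock: 10.65
tool_pos: [0.6008, -0.0794, 0.0764]
orientation: [76.2, 90.0, 156.2]
force: [-1.5, 0.9, 1.8]
opening: 0.0005
```

>>> move_arm(commands=[[[0.1, 0, 0, 0], [0, 0, 0, 0], [0, 0, 0, 0]]])

```text
clock: 10.95
tool_pos: [0.6008, -0.0795, 0.0752]
orientation: [104.7, 90.0, -175.4]
force: [0.6, -0.3, 0.8]
opening: 0.0004
```

The middle latch clicked at about 10 N. Now the left one.

>>> move_arm(commands=[[[-3, 0, 0, 0], [0, 0, 3, 0], [0, 0, 3, 0], [0, 0, 2.9, 0], [0, 0, 0, 0], [0, 0, 0, 0], [1, 0, 0, 0], [0, 0, 0, 0]]])

```text
clock: 11.75
tool_pos: [0.6152, 0.0072, 0.0938]
orientation: [107.3, 89.9, -172.8]
force: [0.5, 1.0, -0.3]
opening: 0.0004
```

>>> move_arm(commands=[[[0.4, -0.05, 0, 0], [0.3, 0, 0, 0], [0.1, 0, 0, 0], [0.1, 0, 0, 0], [0, 0, 0, 0], [0, 0, 0, 0]]])

```text
clock: 12.35
tool_pos: [0.617, 0.0081, 0.0867]
orientation: [-66.6, 90.0, 13.4]
force: [0.1, 0.2, 0.3]
opening: 0.0004
```

```bash
python3 -c "
from h import *
delta([.6157,.0075,.084])"
```

```text
t 12.35 pos [0.617  0.0081 0.0867] F [0.08 0.24 0.3 ] open 0.0004
tool cm [ 0.27  0.12 -0.09] spin rad 0.0 toolx [ 0.  0. -1.] y [-0.985  0.174 -0.   ] z [0.174 0.985 0.   ]
```

>>> move_arm(commands=[[[0.1, 0, 0, 0], [0.1, 0, 0, 0], [0, 0, 0, 0], [0, 0, 0, 0]]])

```text
clock: 12.75
tool_pos: [0.6169, 0.0081, 0.0846]
orientation: [128.9, 90.0, -151.2]
force: [0.2, -0.3, -0.2]
opening: 0.0005
```

>>> move_arm(commands=[[[0.1, 0, 0, 0], [0, 0, 0, 0], [0, 0, 0, 0]]])

```text
clock: 13.05
tool_pos: [0.617, 0.0081, 0.0837]
orientation: [-68.0, 90.0, 11.9]
force: [0.4, 0.4, 2.6]
opening: 0.0004
```

>>> move_arm(commands=[[[0.1, 0, 0, 0], [0, 0, 0, 0], [0, 0, 0, 0]]])

```text
clock: 13.35
tool_pos: [0.617, 0.0081, 0.0829]
orientation: [-82.0, 90.0, -2.0]
force: [-2.0, 0.1, 5.4]
opening: 0.0004
```

>>> move_arm(commands=[[[0.05, 0, 0, 0], [0, 0, 0, 0], [0, 0, 0, 0]]])

```text
clock: 13.65
tool_pos: [0.617, 0.0081, 0.0825]
orientation: [-80.9, 90.0, -0.9]
force: [-3.2, 0.3, 6.7]
opening: 0.0006
```

>>> move_arm(commands=[[[0.05, 0, 0, 0], [0.05, 0, 0, 0], [0, 0, 0, 0], [0, 0, 0, 0]]])

```text
clock: 14.05
tool_pos: [0.6169, 0.0081, 0.0818]
orientation: [-90.2, 90.0, -10.2]
force: [-3.5, 0.6, 9.9]
opening: 0.0004
```

>>> move_arm(commands=[[[0.05, 0, 0, 0], [0, 0, 0, 0], [0, 0, 0, 0]]])

```text
clock: 14.35
tool_pos: [0.617, 0.0081, 0.0815]
orientation: [-87.0, 90.0, -7.0]
force: [-4.4, 1.3, 10.3]
opening: 0.0007
```

>>> move_arm(commands=[[[0.05, 0, 0, 0], [0, 0, 0, 0], [0, 0, 0, 0]]])

```text
clock: 14.65
tool_pos: [0.617, 0.0081, 0.0813]
orientation: [-83.5, 90.0, -3.5]
force: [-5.0, 1.7, 11.4]
opening: 0.0007
```

>>> move_arm(commands=[[[0.05, 0, 0, 0], [0, 0, 0, 0], [0, 0, 0, 0]]])

```text
clock: 14.95
tool_pos: [0.617, 0.0081, 0.0809]
orientation: [-87.2, 90.0, -7.2]
force: [-5.1, 0.5, 12.5]
opening: 0.0008
```

>>> move_arm(commands=[[[0.05, 0, 0, 0], [0, 0, 0, 0], [0, 0, 0, 0]]])

```text
clock: 15.25
tool_pos: [0.6169, 0.0081, 0.0806]
orientation: [-87.8, 90.0, -7.8]
force: [-6.4, 1.8, 14.4]
opening: 0.0005
```

>>> move_arm(commands=[[[0.03, 0, 0, 0], [0, 0, 0, 0], [0, 0, 0, 0]]])

```text
clock: 15.55
tool_pos: [0.6169, 0.0081, 0.0804]
orientation: [-88.3, 90.0, -8.3]
force: [-6.3, 1.5, 15.5]
opening: 0.0003
```

>>> move_arm(commands=[[[-0.5, 0, 0, 0], [-2, 0, 0, 0], [-4, 0, 0, 0], [-4, 0, 0, 0], [0, 1, -4, 0], [0, 1, -4, 0], [0, 1, -4, 0], [0, 1, -4, 0]]], jaw=6)

```text
clock: 16.35
tool_pos: [0.5488, -0.1436, 0.1836]
orientation: [-33.4, 90.0, 46.6]
force: [1.5, -0.4, -0.0]
opening: 0.0575
```

>>> move_arm(commands=[[[0, 1, -4, 0], [0, 0.5, -4, 0], [0, 0.2, -4, 0], [0, 0, 0, 0], [0, 0, 0, 0]]])

```text
clock: 16.85
tool_pos: [0.5115, -0.2585, 0.1833]
orientation: [67.7, 90.0, 147.5]
force: [0.5, -0.2, 0.1]
opening: 0.0601
```

```bash
python3 - <<'E'
from h import *
delta([.4985,-.351,.10])
o=get_obs();im,d=snapshot('wrist');cv2.imwrite('pics/w2.png',im[...,::-1])
K,T,_=cam('wrist',o);P=cloud(K,T,d);z=P[...,2];np.savez('w2.npz',im=im,P=P)
h=cv2.cvtColor(im,cv2.COLOR_RGB2HSV)
m=((np.hypot(P[...,0]-.4985,P[...,1]+.351)<.03)&(z>.034)&(z<.05)).astype(np.uint8)
n,l,s,c=cv2.connectedComponentsWithStats(m)
for i in range(1,n):
    if s[i,4]>20: print('tally',s[i],c[i].round(1),ray(K,T,*c[i],.042).round(4),np.median(P[l==i],0).round(4))
m=((z>.065)&(z<.092)).astype(np.uint8)
n,l,s,c=cv2.connectedComponentsWithStats(m)
for i in range(1,n):
    if s[i,4]>150: print(s[i],c[i].round(1),np.median(P[l==i],0).round(4))
E
```

```text
t 16.85 pos [ 0.5115 -0.2585  0.1833] F [ 0.5  -0.18  0.09] open 0.0601
tool cm [ 8.33 -0.36 -9.33] spin rad -0.002 toolx [-0.  0. -1.] y [-0.984  0.177  0.001] z [0.177 0.984 0.   ]
tally [192 225  25  24 436] [203.9 237. ] [ 0.4969 -0.3536  0.042 ] [ 0.4972 -0.3539  0.0411]
[428 292  30  31 429] [440.8 303.7] [ 0.5769 -0.1713  0.0704]
```

View pics/w2.png

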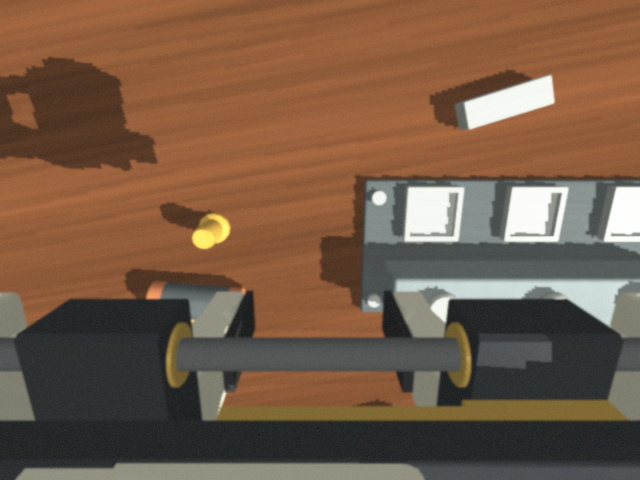

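The wrist view shows the tally standing with its top at (204,237), clear of the hammer head at (195,295). The right latch cap is down at z = 0.070. I'm going to the tally.

>>> move_arm(commands=[[[0, -0.3, -3.2, 0], [0, 0, -3.2, 0], [0, 0, -3.1, 0], [4, 0, 0, 0], [4, 0, 0, 0], [0, 0, 0, 0], [0, 0, 0, 0]]])

```text
clock: 17.6
tool_pos: [0.4989, -0.3511, 0.1041]
orientation: [104.7, 89.9, -175.3]
force: [0.5, -0.2, 0.4]
opening: 0.0601
```

```bash
python3 -c "
from h import *
delta([.4975,-.3525,.013])"
```

```text
t 17.6 pos [ 0.4989 -0.3511  0.1041] F [ 0.47 -0.19  0.45] open 0.0601
tool cm [ 9.11  0.1  -0.16] spin rad 0.002 toolx [-0.002 -0.    -1.   ] y [-0.985  0.172  0.002] z [ 0.172  0.985 -0.   ]
```

>>> move_arm(commands=[[[3, 0.1, -0.15, 0], [3, 0, 0, 0], [2, 0, 0, 0], [1, 0, 0, 0], [0, 0, 0, 0], [0, 0, 0, 0]]])

```text
clock: 18.2
tool_pos: [0.4987, -0.3533, 0.0156]
orientation: [-106.9, 89.9, -26.9]
force: [0.0, 0.2, 0.7]
opening: 0.0597
```

>>> move_arm(commands=[[[0, 0, 0, 0], [0, 0, 0, 0], [0, 0, 0, 0], [0, 0, 0, 0], [0, 0, 0, 0], [0, 0, 0, 0]]], jaw=1)

```text
clock: 18.8
tool_pos: [0.4972, -0.3531, 0.0139]
orientation: [-136.3, 90.0, -56.4]
force: [-0.6, 0.5, 1.3]
opening: 0.0194
```

```bash
python3 -c "
from h import *
delta([.4975,-.3525,.10])
o=get_obs();im,d=snapshot('wrist');cv2.imwrite('pics/w3.png',im[...,::-1])"
```

```text
t 18.8 pos [ 0.4972 -0.3531  0.0139] F [-0.61  0.49  1.3 ] open 0.0194
tool cm [-8.61 -0.02  0.07] spin rad 0.0 toolx [ 0. -0. -1.] y [-0.985  0.174 -0.   ] z [ 0.174  0.985 -0.   ]
```

View pics/w3.png

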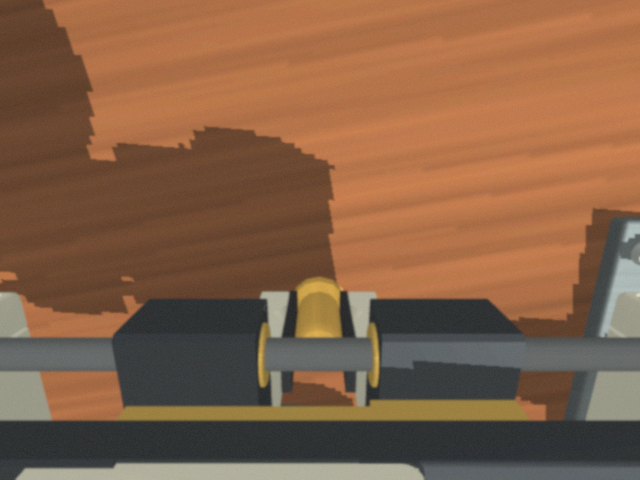

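The wrist view shows the tally held between the fingers at (319,305), opening 19.4 mm. I'm lifting it and carrying it to the left pocket.

>>> move_arm(commands=[[[-2, 0, 0, 0], [-4, 0, 0, 0], [-4, 0, 0, 0], [-3, 0, 0, 0], [0, 0.4, 3, 0], [0, 0.4, 4, 0], [0, 0.3, 4, 0], [0, 0.3, 4, 0]]])

```text
clock: 19.65
tool_pos: [0.5091, -0.2016, 0.1436]
orientation: [51.5, 90.0, 131.4]
force: [0.6, 0.6, -1.2]
opening: 0.0189
```

>>> move_arm(commands=[[[0, 0, 4, 0], [0, 0, 4, 0], [0, 0, 4, 0], [0, 0, 4, 0], [0, 0, 3.5, 0], [0, 0, 3, 0], [0, 0, 0, 0], [0, 0, 0, 0]]])

```text
clock: 20.45
tool_pos: [0.5484, 0.0193, 0.1434]
orientation: [109.5, 90.0, -170.4]
force: [-0.7, -0.6, -1.8]
opening: 0.019
```

```bash
python3 - <<'E'
from h import *
delta([.549,.0198,.035])
o=get_obs();im,d=snapshot('wrist');cv2.imwrite('pics/w4.png',im[...,::-1])
K,T,_=cam('wrist',o);P=cloud(K,T,d);z=P[...,2]
near=np.hypot(P[...,0]-.549,P[...,1]-.02)<.032
q=P[near&(z>.017)&(z<.027)]
if len(q)>20:
    r=cv2.minAreaRect((q[:,:2]*1000).astype(np.float32));print('rim',r,len(q),q[:,2].min(),np.median(q[:,2]))
q=P[np.hypot(P[...,0]-.549,P[...,1]-.02)<.02];print('floor z',np.median(q[:,2]) if len(q) else None)
q=(P-o['tool_pos'])@toolT(o)[:3,:3] # tool coords
h=cv2.cvtColor(im,cv2.COLOR_RGB2HSV);m=(h[...,0]>15)&(h[...,0]<32)&(h[...,1]>120)&(np.abs(q[...,2])<.012)&(q[...,0]>-.045)&(q[...,0]<.03)
print('tally in tool',m.sum(),np.percentile(q[m],[2,50,98],axis=0).round(4) if m.any() else '')
E
```

```text
t 20.45 pos [0.5484 0.0193 0.1434] F [-0.66 -0.63 -1.81] open 0.019
tool cm [10.84 -0.06  0.06] spin rad 0.002 toolx [-0.001 -0.    -1.   ] y [-0.985  0.173  0.001] z [ 0.173  0.985 -0.   ]
rim ((549.43359375, 20.546955108642578), (48.02043533325195, 48.52431106567383), 79.95521545410156) 1181 0.01711755819887506 0.019590189781175937
floor z 0.15665787370811377
tally in tool 2488 [[-0.0281  0.0013 -0.0103]
 [-0.0093  0.0071 -0.0008]
 [ 0.0122  0.0119  0.0089]]
```

View pics/w4.png

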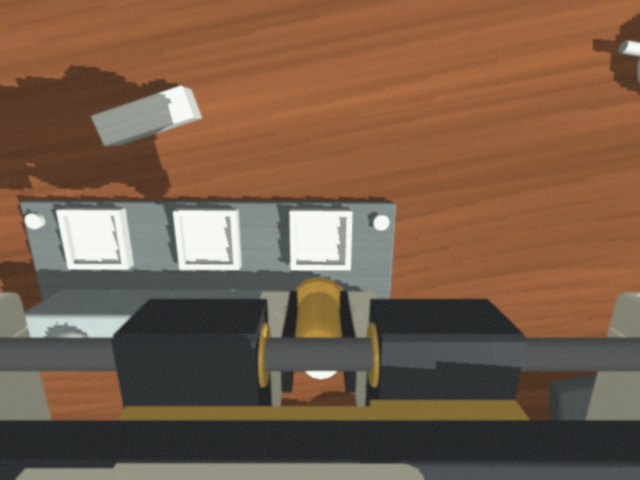

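The wrist view shows the left pocket at (321,240) with the held tally at (319,300). The rim measures 48 x 48.5 mm, centred at (0.5494, 0.0205), as it should. I'm lowering the tally.

>>> move_arm(commands=[[[3, -0.1, 0.1, 0], [4, 0, 0, 0], [2, 0, 0, 0], [1, 0, 0, 0], [0.6, 0, 0, 0], [0.2, 0, 0, 0], [0, 0, 0, 0], [0, 0, 0, 0]]])

```text
clock: 21.3
tool_pos: [0.5506, 0.0196, 0.0368]
orientation: [-61.8, 89.9, 18.1]
force: [0.1, -0.0, -0.7]
opening: 0.0189
```

>>> move_arm(commands=[[[0.2, 0, 0, 0], [0, 0, 0, 0], [0, 0, 0, 0]]])

```text
clock: 21.6
tool_pos: [0.5499, 0.0195, 0.034]
orientation: [-59.7, 90.0, 20.3]
force: [-0.1, -0.3, -0.6]
opening: 0.019
```

>>> move_arm(commands=[[[0.2, 0, 0, 0], [0, 0, 0, 0], [0, 0, 0, 0]]])

```text
clock: 21.9
tool_pos: [0.5498, 0.0194, 0.0316]
orientation: [119.6, 90.0, -160.4]
force: [0.1, -0.3, -0.2]
opening: 0.0191
```

>>> move_arm(commands=[[[0.1, 0, 0, 0], [0.1, 0, 0, 0], [0, 0, 0, 0], [0, 0, 0, 0]]])

```text
clock: 22.3
tool_pos: [0.5499, 0.0194, 0.0297]
orientation: [128.1, 90.0, -152.0]
force: [0.3, 0.1, -0.5]
opening: 0.019
```

>>> move_arm(commands=[[[0.1, 0, 0, 0], [0, 0, 0, 0], [0, 0, 0, 0]]])

```text
clock: 22.6
tool_pos: [0.5499, 0.0195, 0.0287]
orientation: [127.2, 90.0, -152.8]
force: [0.4, 0.3, -1.7]
opening: 0.0192
```

```bash
python3 -c "
from h import *
delta([.5494,.0203,.029])"
```

```text
t 22.6 pos [0.5499 0.0195 0.0287] F [ 0.43  0.34 -1.68] open 0.0192
tool cm [-0.03  0.06  0.07] spin rad 0.0 toolx [-0. -0. -1.] y [-0.985  0.174  0.   ] z [ 0.174  0.985 -0.   ]
```

>>> move_arm(commands=[[[0.07, 0, 0, 0], [0, 0, 0, 0], [0, 0, 0, 0]]])

```text
clock: 22.9
tool_pos: [0.5499, 0.0194, 0.028]
orientation: [120.4, 90.0, -159.7]
force: [0.2, 1.0, -1.1]
opening: 0.0192
```

>>> move_arm(commands=[[[0.07, 0, 0, 0], [0, 0, 0, 0], [0, 0, 0, 0]]])

```text
clock: 23.2
tool_pos: [0.55, 0.0195, 0.0278]
orientation: [-77.5, 90.0, 2.4]
force: [-2.3, -0.0, 5.3]
opening: 0.0193
```

The foot is on the floor (5 N). I'm easing off, opening and lifting.

>>> move_arm(commands=[[[-0.04, 0, 0, 0], [0, 0, 0, 0]]])

```text
clock: 23.4
tool_pos: [0.55, 0.0195, 0.0278]
orientation: [-58.3, 90.0, 21.6]
force: [-0.9, 0.3, 1.7]
opening: 0.0189
```

>>> move_arm(commands=[[[0, 0, 0, 0], [0, 0, 0, 0], [0, 0, 0, 0], [0, 0, 0, 0], [0, 0, 0, 0]]], jaw=4.5)

```text
clock: 23.9
tool_pos: [0.5499, 0.0195, 0.0277]
orientation: [124.6, 90.0, -155.4]
force: [-0.1, -0.2, -0.7]
opening: 0.0448
```

>>> move_arm(commands=[[[-1, 0, 0, 0], [-2, 0, 0, 0], [-4, 0, 0, 0], [-4, 0, 0, 0], [-4, 0, 0, 0], [0, 3, -2, 0], [0, 3, -3, 0], [0, 0, 0, 0]]])

```text
clock: 24.7
tool_pos: [0.4782, -0.0211, 0.1788]
orientation: [16.7, 89.9, 96.6]
force: [1.3, 1.0, 0.8]
opening: 0.0451
```

>>> move_arm(commands=[[[0, 0, -4, 0], [0, 0, -4, 0], [0, 0, -4, 0], [0, 0, -4, 0], [0, 0, -4, 0], [0, 0, 0, 0], [0, 0, 0, 0]]])

```text
clock: 25.4
tool_pos: [0.4469, -0.2171, 0.1782]
orientation: [-84.6, 90.0, -4.8]
force: [-0.5, 0.6, 0.6]
opening: 0.0449
```

```bash
python3 - <<'E'
from h import *
delta([.5,0,.2])
im,d=snapshot('top');sc,_=snapshot('scene');K,T,_=cam('top');P=cloud(K,T,d);z=P[...,2]
for i in range(3):
    r=np.hypot(P[...,0]-caps[i,0],P[...,1]-caps[i,1])<.01;print('cap',np.median(P[r],0).round(4))
r=(np.hypot(P[...,0]-.5494,P[...,1]-.0203)<.02)&(z>.03)&(z<.075)
print('tally',r.sum(),np.median(P[r],0),P[r].max(0))
f=np.load('top0.npz')['d'];ch=np.abs(f-d)>.006;cv2.imwrite('pics/end.png',np.hstack([cv2.resize(im[190:330,180:540,::-1],None,fx=1.1,fy=1.5),cv2.resize(sc[200:340,120:450,::-1],None,fx=1.2,fy=1.5)]))
n,l,s,c=cv2.connectedComponentsWithStats(ch.astype(np.uint8))
for i in range(1,n):
    if s[i,4]>12: print('changed',s[i],c[i].round())
E
```

```text
t 25.4 pos [ 0.4469 -0.2171  0.1782] F [-0.46  0.58  0.56] open 0.0449
tool cm [-2.18 -1.39 22.31] spin rad -0.002 toolx [ 0. -0. -1.] y [-0.984  0.177 -0.   ] z [0.177 0.984 0.   ]
cap [0.6231 0.0097 0.0855]
cap [nan nan nan]
cap [nan nan nan]
  return _methods._mean(a, axis=axis, dtype=dtype,
  ret = um.true_divide(
Traceback (most recent call last):
ValueError: zero-size array to reduction operation maximum which has no identity
```

The arm hides the block from the top camera, so I'm backing off towards the start pose.

>>> move_arm(commands=[[[-1, 1, -4, 0], [-1, 1, -4, 0], [-1, 1, -4, 0], [-1, 1, -4, 0], [0, 1, -4, 0], [0, 1, -4, 0], [0, 1, -4, 0], [0, 1, -4, 0]]])

```text
clock: 26.3
tool_pos: [0.3132, -0.5179, 0.2182]
orientation: [-114.5, 90.0, -34.4]
force: [1.0, 0.4, 1.2]
opening: 0.0452
```

>>> move_arm(commands=[[[0, 1, -4, 0], [0, 1, -4, 0], [0, 0, -2, 0], [0, 0, 0, 0], [0, 0, 0, 0]]])

```text
clock: 26.8
tool_pos: [0.2764, -0.6117, 0.2173]
orientation: [34.9, 89.9, 114.9]
force: [0.8, -0.5, 0.5]
opening: 0.0452
```

```bash
python3 - <<'E'
from h import *
delta([.5,0,.2])
im,d=snapshot('top');sc,_=snapshot('scene');K,T,_=cam('top');P=cloud(K,T,d);z=P[...,2]
cv2.imwrite('pics/end.png',np.hstack([cv2.resize(im[190:330,180:540,::-1],None,fx=1.1,fy=1.5),cv2.resize(sc[200:340,120:450,::-1],None,fx=1.2,fy=1.5)]))
for i in range(3):
    r=np.hypot(P[...,0]-caps[i,0],P[...,1]-caps[i,1])<.01;print('cap',np.median(P[r],0).round(4))
r=(np.hypot(P[...,0]-.5494,P[...,1]-.0203)<.02)&(z>.03)&(z<.075)
print('tally',r.sum(),np.median(P[r],0),z[r].max() if r.any() else 0)
ch=np.abs(np.load('top0.npz')['d']-d)>.006
n,l,s,c=cv2.connectedComponentsWithStats(ch.astype(np.uint8))
for i in range(1,n):
    if s[i,4]>12: print('changed',s[i],c[i].round())
E
```

```text
t 26.8 pos [ 0.2764 -0.6117  0.2173] F [ 0.77 -0.5   0.49] open 0.0452
tool cm [  1.77 -11.39  64.12] spin rad 0.001 toolx [-0.     0.001 -1.   ] y [-0.985  0.174  0.001] z [0.174 0.985 0.001]
cap [0.6156 0.0097 0.0851]
cap [ 0.6012 -0.0797  0.0721]
cap [ 0.5851 -0.1677  0.0723]
tally 75 [0.55060449 0.02011051 0.05602603] 0.060874458126075504
changed [   0    0  245  117 7941] [112.  52.]
changed [65  0 12  4 21] [71.  1.]
changed [171   0   9   7  21] [174.   2.]
changed [187   0  10   3  14] [191.   1.]
changed [  175     0   465   117 16093] [423.  48.]
changed [318   0   6   8  19] [321.   4.]
changed [380   0   4   7  15] [382.   3.]
changed [382   0  20  16 133] [392.   7.]
changed [50  2  7  4 15] [52.  4.]
changed [541   3   8  11  31] [544.   7.]
changed [545   8   6   7  16] [547.  11.]
changed [443  11   7   8  17] [446.  15.]
changed [438  13   4   9  17] [440.  17.]
changed [51 18  6  6 14] [53. 20.]
changed [343  18  14  14  62] [350.  26.]
changed [636  19   4   9  19] [638.  23.]
changed [75 20 14 13 65] [82. 26.]
changed [253  22   6   7  16] [256.  25.]
changed [276
[... 2178 characters left out ...]
106   6   6  16] [100. 109.]
changed [146 108  12  10  37] [152. 113.]
changed [264 108   7   6  17] [267. 111.]
changed [633 108   7  12  31] [637. 114.]
changed [212 110  18   6  31] [221. 113.]
changed [104 113   8   6  14] [107. 115.]
changed [113 112  20   7  42] [123. 115.]
changed [168 112   7   6  17] [171. 114.]
changed [ 94 114   7   5  14] [ 98. 116.]
changed [366 234  14  14 140] [372. 240.]
changed [407 240  14  15 145] [414. 246.]
changed [322 261  14  13 109] [328. 267.]
changed [  0 277  12   7  25] [  5. 280.]
changed [487 281  15  13 135] [494. 286.]
changed [  2 283   8   6  14] [  5. 286.]
changed [  0 296   7  10  20] [  2. 301.]
changed [300 466  80  14 475] [333. 475.]
```

View pics/end.png

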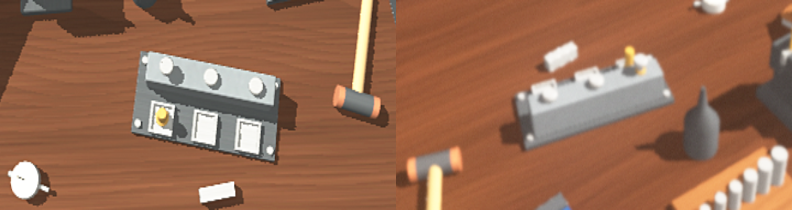

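The final view shows the tally upright in the left pocket (crop 161,117), the left cap up and the other two down. On the bench, the only depth changes are at the middle and right caps, the left pocket and the tally's old spot. The rest is floor noise and the arm.

```bash
python3 -c "
from h import *
print(close_job())"
```

```text
the job is handed in; nothing more can be done
None
```

The job is done and handed in at about 27 s of the 72 s allowed. The left latch is the too-stiff one, and the brass tally now stands upright in the pocket in front of it.

- **Right latch:** it clicked, with the last reading before the click at about 6.5 N, and it stayed down.
- **Middle latch:** it clicked, with the last reading before the click at about 10 N, and it stayed down.
- **Left latch:** it had not clicked at 15.5 N after about 3.6 mm, so I let it spring back up.
- **Forces:** 15.5 N is the highest downward force I read. I read the force only at the end of each small step, so brief peaks in between were not seen. A sideways force of up to about 6 N also built up on the left cap.

In the last camera check the caps measured 85 mm (left), 72 mm (middle) and 72 mm (right) above the bench. The tally's top was at about 56–57 mm, expected 57 mm, and within 2 mm of the pocket centre. Comparing depth pictures from before and after showed no other change on the bench. An earlier check gave no result because the arm blocked the view; I repeated it with the arm clear. No check failed or disagreed after that.

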